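# Find the latched switch key by touch and release it

## Task

One of the four push keys on the grey switch box has been left latched in, so a machine at this goldsmith's bench is still switched on. With a fingertip tap all four keys lightly, one after another from the left end of the row to the right end and lifting off after each, to feel which one sits low and does not give; when all four have been tapped, press that one right in and let go, so that it springs up and everything is off. Do not latch any other key, and leave the burr stand, tin and pliers where they are.

Things in the scene. Friction and masses are not known exactly. Their poses are not given: they have to be found in the camera images.
- switch_box: grey bench switch box, screwed down, 104 mm deep (x), 212 mm wide (y), flat top 58 mm high, mounting ears at both ends (260 mm over them). On top a row of four ivory keys along y, 42 mm apart (16 mm gaps), blank paper labels behind them. Origin: centre of its underside, on the bench; x points away from the robot, y to the left along the row, z up.
- key_1: the left-most of four identical square ivory keys, seen from the robot. Origin: centre of its flat top, moving with it; axes as the box's. Cap 26 x 26 mm. Top height above the bench (the same for all four keys): 70 mm when up, 64.7 mm when latched (5.3 mm in), 61 mm at the hard stop (9 mm in, still 3 mm proud of the box).
- key_2: the second from the left of four identical square ivory keys, seen from the robot. Origin: centre of its flat top, moving with it; axes as the box's. Any key that is up gives at once (moves from 1.2 N, then 0.4 N per mm) and springs back if let go before 6.5 mm of travel; pushed to the stop (5 to 6 N) and let go, it stays latched.
- key_3: the third from the left of four identical square ivory keys, seen from the robot. Origin: centre of its flat top, moving with it; axes as the box's. The latched key, whichever it is, feels solid below 3 N; pushed to the stop (9 mm below its up height, 5 to 6 N) and let go, it springs right up. Touched faster than about 20 mm/s, any key jolts the finger for a moment with more than these forces.
- key_4: the right-most of four identical square ivory keys, seen from the robot. Origin: centre of its flat top, moving with it; axes as the box's. Size and behaviour as the other keys.
- burr_stand: bystander, loose: round beech stand full of burrs, 64 mm across, 50 mm tall; origin at the centre of its underside
- solder_tin: bystander, loose: small round metal tin, 49 mm across, 20 mm tall; origin at the centre of its underside
- red_pliers: bystander, loose: small red-handled pliers lying flat, 124 mm long (y), 46 mm wide, 10 mm thick; origin at the centre of its underside

How it is judged:
On the way, in this order (a step that is already met when the one before it is completed fails the run):
1. the left-most key is tapped with the fingers while the latched key is still down (contact force between key_1 and the fingers above 0.3 N and (z of key_1 in the frame of switch_box below 0.0656 m or z of any of key_2, key_3, key_4 in the frame of switch_box below 0.0662 m)), for 0.03 s.
2. the second from the left key is tapped with the fingers while the latched key is still down (contact force between key_2 and the fingers above 0.3 N and (z of any of key_1, key_3, key_4 in the frame of switch_box below 0.0662 m or z of key_2 in the frame of switch_box below 0.0656 m)), for 0.03 s.
3. the third from the left key is tapped with the fingers while the latched key is still down (contact force between key_3 and the fingers above 0.3 N and (z of any of key_1, key_2, key_4 in the frame of switch_box below 0.0662 m or z of key_3 in the frame of switch_box below 0.0656 m)), for 0.03 s.
4. the right-most key is tapped with the fingers while the latched key is still down (contact force between key_4 and the fingers above 0.3 N and (z of any of key_1, key_2, key_3 in the frame of switch_box below 0.0662 m or z of key_4 in the frame of switch_box below 0.0656 m)), for 0.03 s.
5. after the four taps the fingers are off the keys and the latched key is still down (contact force between each of key_1, key_2, key_3, key_4 and the fingers below 0.05 N and z of any of key_1, key_2, key_3, key_4 in the frame of switch_box below 0.0662 m), for 0.1 s.
6. the latched key has been pressed and has sprung up: all four keys are up (z of each of key_1, key_2, key_3, key_4 in the frame of switch_box above 0.0685 m), for 0.2 s.
At the end, for the whole second after the job is handed in: All four keys are up (tops within 1.5 mm of their up height), and the burr stand, tin and pliers are at rest within 15 mm of where they started (all of step 6 and distance of each of burr_stand, solder_tin, red_pliers from where it was at the start of the episode below 0.015 m and linear speed of each of burr_stand, solder_tin, red_pliers below 0.02 m/s); the robot touches nothing.
It fails at once if a key that is up was pushed in past 6.5 mm while another was still latched (more than a light tap) ((z of key_1 in the frame of switch_box below 0.0635 m and z of any of key_2, key_3, key_4 in the frame of switch_box below 0.0662 m) or (z of key_2 in the frame of switch_box below 0.0635 m and z of any of key_1, key_3, key_4 in the frame of switch_box below 0.0662 m) or (z of key_3 in the frame of switch_box below 0.0635 m and z of any of key_1, key_2, key_4 in the frame of switch_box below 0.0662 m) or (z of key_4 in the frame of switch_box below 0.0635 m and z of any of key_1, key_2, key_3 in the frame of switch_box below 0.0662 m)).
It fails at once if a key that was up at the start has been latched in ((z of key_1 in the frame of switch_box below 0.0655 m and distance of key_1 from where it was at the start of the episode above 0.004 m and linear speed of key_1 below 0.005 m/s and contact force between key_1 and the fingers below 0.05 N) or (z of key_2 in the frame of switch_box below 0.0655 m and distance of key_2 from where it was at the start of the episode above 0.004 m and linear speed of key_2 below 0.005 m/s and contact force between key_2 and the fingers below 0.05 N) or (z of key_3 in the frame of switch_box below 0.0655 m and distance of key_3 from where it was at the start of the episode above 0.004 m and linear speed of key_3 below 0.005 m/s and contact force between key_3 and the fingers below 0.05 N) or (z of key_4 in the frame of switch_box below 0.0655 m and distance of key_4 from where it was at the start of the episode above 0.004 m and linear speed of key_4 below 0.005 m/s and contact force between key_4 and the fingers below 0.05 N)).
It fails at once if the burr stand, the tin or the pliers was shifted by more than 15 mm or picked up (distance of any of burr_stand, solder_tin, red_pliers from where it was at the start of the episode above 0.015 m).
It also fails if it takes over 45 s, if anything falls off the work surface, if the arm or the gripper's body presses on something with over 40 N, if the wrist force passes 120 N, or if a joint passes its speed limit or range.

## Robot

A 7-joint arm with a two-finger parallel gripper is mounted at the origin on the work surface; the furniture and walls round the work are solid. World frame = base frame: x ahead of the robot, y to its left, z up, the work surface at z = 0. Lengths are in m, angles in rad, forces in N, time in s.
With the tool pointing down it reaches from about 0.425 to 1.025 m from the base axis. Payload 9.4 kg.
Tool frame: the origin (TCP) lies at the very end of the fingers, on their centre line; the grasp point (between the pads) lies 19 mm behind it; z points along the fingers, y is the direction in which the jaws open and shut (so a half turn about z gives the same grasp; the last joint's range is limited). The gripper opens to 93 mm and grips with 3 to 60 N. Pads are 15 mm wide; open, the fingers measure 128 mm over their backs; the gripper's body (75 mm by 188 mm) begins 65 mm behind the grasp point.
Start: joints at [-1.201, 0.599, -0.003, 1.599, 0.002, 0.943, -0.08], TCP at [0.313, 0.654, 0.219] pointing down, gripper open.
Joint ranges: [-2.57, 2.57], [-0.35, 1.97], [-1.29, 1.29], [0.11, 2.56], [-1.05, 4.19], [0.11, 1.86], [-2.63, 2.63]. Speed limits (rad/s): [2.22, 2.22, 3.01, 3.01, 3.14, 3.14, 3.14].

## Interface

Orientations are given as a unit quaternion [w, x, y, z].
In Python, from bench import manip, cams, workorder gives the robot as it stands.
- The arm moves only by the tool apply_moves, never from a script. Its argument "increments" is text: rows parted by semicolons, each of 7 numbers parted by spaces: the shift along the tool's x, y, z in m, then the turn, a rotation vector about the tool's x, y, z in rad, then the finger opening in m, from 0 to 0.093. In form: x y z rx ry rz hand; .... A call has 1 to 8 rows; each row shifts and turns the commanded pose from where the row before left it, along the tool's axes as they then stand; what a row does not reach is not made up. A row lasts 1/10 s, in which the tool goes at most 50 mm and 8.59 degrees, less where a joint would pass 70% of its speed; a pose out of reach is approached as far as the arm can. A call is refused whole if a number of a shift passes 0.05 or a number of a turn 0.15, either way. A call with a gripper value outside its range is refused whole. The fingers move at their own pace and stop on an object; "squeeze" is the grip in N (left out, the last holds). Time passes only in rows, so rows that do not move let the fingers close. It gives the time, the measured TCP pose, the force and the opening at its end, in the units of the state.
- manip.read_state(): the state, without advancing time (a new reading comes with each control period).
- cams.get_image(name): name is "scene" or "side" or "wrist"; returns (picture, depth): 420x560x3 uint8, red, green, blue; 420x560 float32, m along the optical axis (not along the pixel's ray), 0 where there is no reading.
- cams.camera_params(name): a dict with "fovy" (degrees; the focal length in pixels is half the picture's height over the tangent of half this angle, whatever the lens; pixels are square), "cx", "cy" (the principal point, pixels), "rvec" (rotation vector, rad) and "tvec" (3), from world to camera coordinates, as OpenCV has them. Camera axes: x right, y down, z forward; pixel columns grow to the right and rows downward; lengths in m; the calibration is good to about 2 mm. A picture is of the moment at which its call begins: read the wrist's pose just before it. camera_params takes no time and is no camera call; for the wrist camera it gives the pose at the moment of the call.
- workorder.job_done(): hands the job in, once; it reports no verdict.
The state is a dict: "time": time; "qpos": joint angles; "joint_vel": joint speeds; "joint_torque": joint torques, N m; "ee_pos": TCP position; "tcp_rot": TCP orientation; "ft_force": force on the tool from outside, world axes, zero at the start; "torque": the same for the moment, N m; "gripper_width": finger opening in m.
Only numpy, scipy, OpenCV 4.12 (cv2) and the standard library are available. Lean on these libraries where they do the work, as an engineer would, in place of code of your own. Each camera call takes 0.05 s, during which the arm holds its last target.

## Working session

There is one attempt and no reset: what is moved stays moved. The work goes in short steps, Python scripts to look and compute and a tool call to move; the robot and the scene stay as the last step left them, time stands still between calls to the robot, and variables do not carry over. Pictures are saved under pics/ and viewed, and the job is handed in when it is done.

Besides the shell and the picture viewer there is one more tool, called after "Call:" as a command line: name --argument value ..., lists and objects as JSON in quotes. apply_moves: Moves the arm, as the interface text tells. Its arguments: {"type":"object","properties":{"increments":{"type":"string"},"squeeze":{"type":"number"}},"required":["increments"]}

```bash
mkdir -p pics; ls; python3 - <<'E'
from bench import manip, cams, workorder
import cv2, numpy as np
print(manip.read_state())
for n in ["scene","side","wrist"]:
    p=cams.camera_params(n); print(n,p)
    im,d=cams.get_image(n)
    cv2.imwrite(f"pics/{n}0.png",im[:,:,::-1]); np.savez(f"pics/{n}0.npz",d=d,**{k:np.array(v) for k,v in p.items()})
E
```

```text
pics
{'time': 0.0, 'qpos': array([-1.20073196,  0.60011065, -0.0025305 ,  1.60011701,  0.00180446,
        0.94292769, -0.07980867]), 'joint_vel': array([-0.00221644, -0.00137063, -0.00014313, -0.00121046,  0.00037502,
        0.00028521, -0.00100446]), 'joint_torque': array([ 8.72649052e-04, -7.65083957e+01,  1.49804257e+00, -2.52355510e+01,
       -5.23030758e-02,  1.67073525e-02,  1.43350489e-04]), 'ee_pos': array([0.31304862, 0.65338528, 0.21777522]), 'tcp_rot': array([-9.69700413e-05,  2.21508525e-01,  9.75158123e-01, -7.74321577e-04]), 'ft_force': array([-0.29477302,  0.45300096,  0.51570601]), 'torque': array([ 0.03912825,  0.00715249, -0.00500096]), 'gripper_width': 0.09326066342926996}
scene {'fovy': 56.51314224736894, 'cx': 277.4950219000343, 'cy': 204.78115233403219, 'rvec': array([ 1.19974628,  1.95985102, -1.22023945]), 'tvec': array([ 0.2444787 , -0.10585809,  1.21739409])}
side {'fovy': 51.501341601806814, 'cx': 282.9386105636402, 'cy': 210.03782537811094, 'rvec': array([ 2.20050021, -0.44383575,  0.19774758]), 'tvec': array([-0.43852379,  0.11965396,  0.84162317])}
wrist {'fovy': 65.02529087953607, 'cx': 274.86215267582793, 'cy': 206.691539052693, 'rvec': array([-2.43603453, -1.53392685, -0.23086391]), 'tvec': array([-0.72544813, -0.03561999,  0.39181211])}
```

View pics/scene0.png

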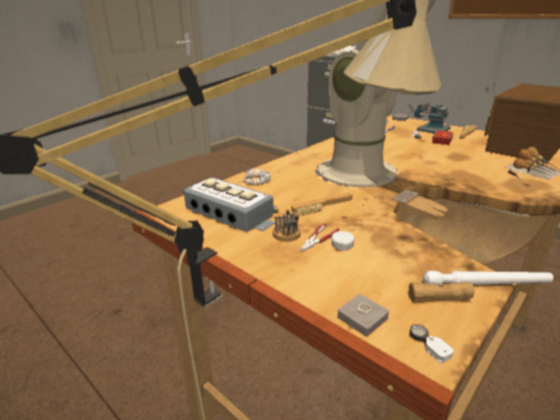

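View pics/side0.png

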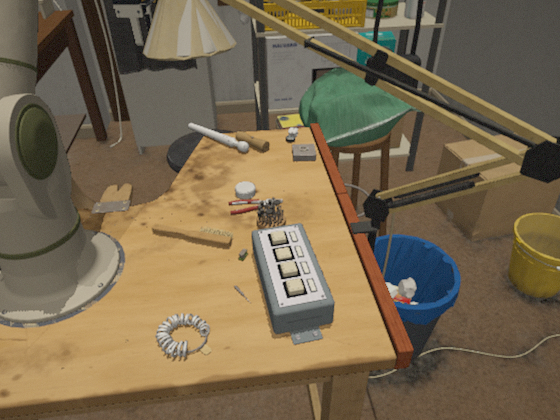

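View pics/wrist0.png

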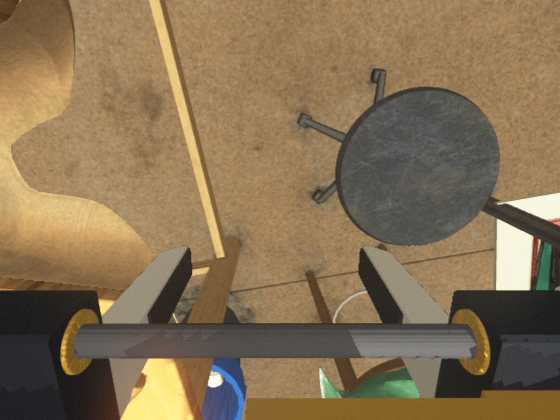

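The box with four ivory keys is clear in the side view (keys near pixels (278,238), (283,254), (289,270), (295,287)). The burr stand sits just past the upper end of the box, at (270,212). Next I'll deproject these pixels.

```bash
cat > h.py <<'E'
import numpy as np, cv2
def load(n):
    z=np.load(f"pics/{n}.npz"); im=cv2.imread(f"pics/{n}.png"); return im,z
def cloud(z):
    d=z['d']; H,W=d.shape; f=H/2/np.tan(np.radians(float(z['fovy']))/2)
    u,v=np.meshgrid(np.arange(W),np.arange(H))
    c=np.stack([(u-z['cx'])/f*d,(v-z['cy'])/f*d,d],-1)
    R=cv2.Rodrigues(z['rvec'])[0]
    return (c-z['tvec'])@R
def proj(P,z):
    H=z['d'].shape[0]; f=H/2/np.tan(np.radians(float(z['fovy']))/2)
    K=np.array([[f,0,float(z['cx'])],[0,f,float(z['cy'])],[0,0,1]])
    return cv2.projectPoints(np.asarray(P,float),z['rvec'],z['tvec'],K,None)[0].reshape(-1,2)
E
python3 - <<'E'
from h import *
im,z=load("side0"); P=cloud(z); np.set_printoptions(precision=4,suppress=True)
R=cv2.Rodrigues(z['rvec'])[0]; print("cam",-R.T@z['tvec'])
for u,v in [(278,238),(283,254),(289,270),(295,287),(270,212),(245,190),(243,205),(307,337),(185,335),(215,237),(376,205),(190,30),(450,190),(420,60),(300,10)]:
    print(u,v,P[v,u])
c=cv2.resize(im[180:360,190:370],None,fx=3.3,fy=3.3,interpolation=cv2.INTER_CUBIC); cv2.imwrite("pics/sidecrop.png",c)
# top plane
m=(P[...,2]>.05)&(P[...,2]<.08)&(z['d']>0); m[:220]=0;m[330:]=0;m[:,:250]=0;m[:,335:]=0
q=P[m]; print(len(q),q.min(0),q.max(0))
E
```

```text
cam [ 0.1884 -0.7134  0.6087]
278 238 [ 0.4036 -0.15    0.0685]
283 254 [ 0.3977 -0.1884  0.0637]
289 270 [ 0.3898 -0.2346  0.07  ]
295 287 [ 0.3842 -0.2726  0.0688]
270 212 [ 0.4304 -0.0368  0.0391]
245 190 [0.415  0.0868 0.0193]
243 205 [ 0.3996  0.0597 -0.001 ]
307 337 [ 0.3828 -0.3256  0.0027]
185 335 [ 0.1987 -0.2402 -0.0012]
215 237 [ 0.3067 -0.044   0.0182]
376 205 [ 0.6153 -0.1467  0.0787]
190 30 [0.3402 0.0929 0.3846]
450 190 [ 0.6837 -0.2553  0.1671]
420 60 [ 2.2776  1.8034 -0.4908]
300 10 [0.5121 0.0014 0.4198]
5030 [ 0.3343 -0.3176  0.05  ] [ 0.4667 -0.0954  0.0721]
```

View pics/sidecrop.png

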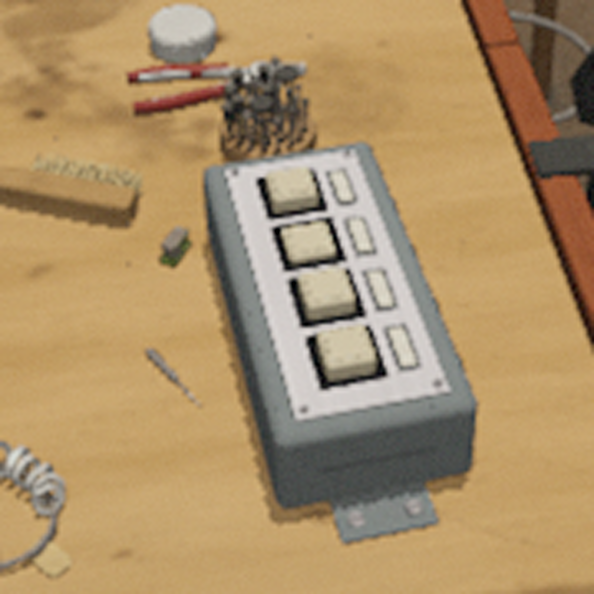

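Key 2 already reads about 5 mm lower than the others in the depth data. The lamp is the main obstacle, so I'll map it before swinging over.

```bash
python3 - <<'E'
from h import *
np.set_printoptions(precision=3,suppress=True)
Q=[]
for n in ["side0","scene0"]:
    im,z=load(n);P=cloud(z);m=(z['d']>0.05)&(P[...,2]>.1)&(np.abs(P[...,0]-.4)<.75)&(np.abs(P[...,1])<.9)&(P[...,2]<1.3)
    m&=np.hypot(P[...,0],P[...,1])>.2
    Q.append(P[m]); print(n,m.sum())
    o=im.copy(); o[~m]//=4; cv2.imwrite(f"pics/{n}m.png",o)
Q=np.vstack(Q)
k=np.round(Q/0.05).astype(int)
u,c=np.unique(k,axis=0,return_counts=True)
u=u[c>4]
for zz in np.unique(u[:,2]):
    s=u[u[:,2]==zz]
    print(zz*5,' '.join(f"({a*5},{b*5})" for a,b,_ in s))
E
```

```text
side0 18561
scene0 21637
10 (-35,35) (-35,40) (-35,45) (-30,45) (-30,50) (-30,55) (65,-20) (65,-15) (70,-25) (70,-20) (70,-15)
15 (-35,35) (-35,40) (-35,45) (-30,45) (-30,50) (65,-25) (65,-20) (65,-15) (70,-30) (70,-25) (70,-20) (75,-30) (75,-25)
20 (-35,35) (-35,40) (-35,45) (-35,50) (-30,40) (-30,45) (-30,50) (30,60) (70,-30) (70,-25) (70,-20) (75,-35) (75,-30) (75,-25) (80,-35) (80,-30)
25 (30,60) (30,70) (35,70) (70,-30) (70,-25) (70,-20) (75,-35) (75,-30) (75,-25) (80,-35) (80,-30)
30 (25,55) (25,60) (30,55) (30,60) (35,25) (35,60) (35,65) (35,70) (40,20) (40,25) (60,-15) (60,-10) (65,-25) (65,-20) (65,-15) (65,-10) (70,-30) (70,-25) (70,-20) (75,-35) (75,-30) (75,-25) (80,-35) (80,-30)
35 (25,10) (25,15) (25,55) (25,60) (30,5) (30,10) (30,15) (30,25) (30,55) (30,60) (35,5) (35,10) (35,20) (35,25) (40,5) (40,10) (40,15) (40,20) (40,25) (45,10) (45,15) (45,20) (50,-5) (50,0) (50,5) (55,-10) (55,-5) (55,0) (60,-15) (60,-10) (60,-5) (65,-20) (65,-15) (65,-10) (70,-25) (70,-20)
40 (30,10) (30,15) (35,10) (35,15) (35,20) (40,10) (40,15) (40,20) (45,5) (45,10) (45,15) (50,0) (50,5) (50,10) (55,-10) (55,-5) (55,0) (60,-10) (60,-5)
45 (30,10) (30,15) (35,10) (35,15) (35,20) (40,15) (40,20) (45,5) (45,10) (45,15) (45,20) (50,0) (50,5) (50,10)
```

View pics/scene0m.png

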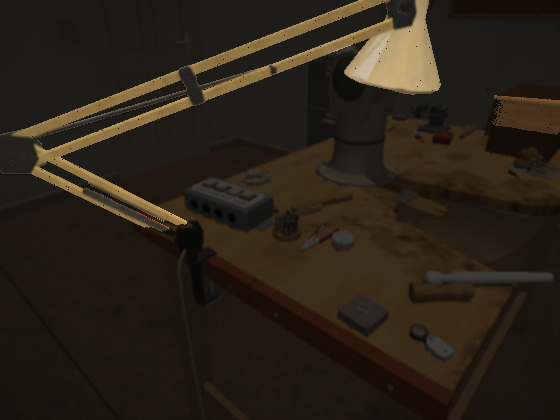

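View pics/side0m.png

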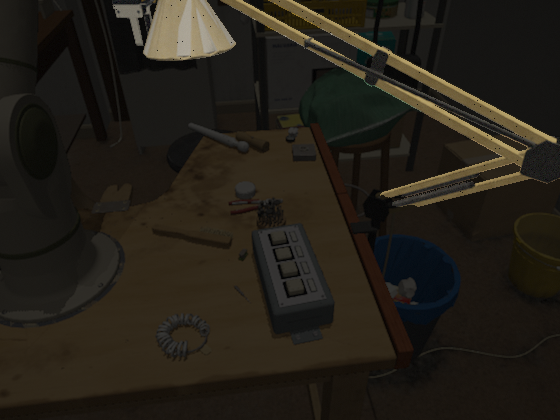

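```bash
python3 - <<'E'
from h import *
np.set_printoptions(precision=3,suppress=True)
im,z=load("scene0");P=cloud(z)
R=cv2.Rodrigues(z['rvec'])[0]; print("scene cam",-R.T@z['tvec'])
for u,v in [(405,2),(415,15),(390,10),(435,85),(350,75),(395,90),(375,25),(375,10),(190,85),(20,150),(425,2),(430,40)]: print(u,v,P[v,u])
# key fit in side image
im,z=load("side0");P=cloud(z)
hsv=cv2.cvtColor(im,cv2.COLOR_BGR2HSV)
for u,v in [(278,238),(283,254),(289,270),(295,287)]:
    print(hsv[v,u], [hsv[v,u+d][1] for d in (-14,14)])
m=(P[...,2]>.0605)&(P[...,2]<.075)&(z['d']>0); m[:225]=0;m[305:]=0;m[:,:262]=0;m[:,312:]=0
n,l,s,c=cv2.connectedComponentsWithStats(m.astype(np.uint8),connectivity=4)
for i in range(1,n):
    if s[i,4]>30:
        q=P[l==i]; hi=q; print(s[i],c[i],np.median(q,0),q.min(0),q.max(0), np.percentile(q[:,2],[50,75,90]))
# plate plane
m=(np.abs(P[...,2]-.058)<.004)&(z['d']>0); m[:220]=0;m[330:]=0;m[:,:250]=0;m[:,335:]=0
print(cv2.minAreaRect(P[m][:,:2].astype(np.float32)), P[m][:,2].mean())
E
```

```text
scene cam [1.116 0.315 0.456]
405 2 [0.426 0.175 0.462]
415 15 [0.399 0.188 0.443]
390 10 [0.401 0.148 0.451]
435 85 [0.375 0.232 0.334]
350 75 [0.414 0.092 0.348]
395 90 [0.428 0.176 0.33 ]
375 25 [0.429 0.133 0.429]
375 10 [-1.804 -0.467  0.436]
190 85 [ 0.616 -0.105  0.349]
20 150 [ 0.783 -0.32   0.262]
425 2 [0.363 0.195 0.462]
430 40 [-1.681 -0.069  0.264]
[ 23  50 195] [np.uint8(9), np.uint8(26)]
[ 21  46 210] [np.uint8(11), np.uint8(12)]
[ 24  40 202] [np.uint8(11), np.uint8(7)]
[ 22  41 205] [np.uint8(9), np.uint8(2)]
[268 231  21  14 188] [277.851 237.207] [ 0.405 -0.147  0.068] [ 0.389 -0.162  0.061] [ 0.423 -0.125  0.071] [0.068 0.069 0.07 ]
[275 247  16  13 148] [282.365 252.946] [ 0.398 -0.185  0.063] [ 0.385 -0.197  0.061] [ 0.411 -0.167  0.066] [0.063 0.064 0.065]
[280 261  19  16 211] [288.332 268.464] [ 0.391 -0.23   0.068] [ 0.377 -0.24   0.061] [ 0.409 -0.21   0.072] [0.068 0.069 0.07 ]
[285 279  19  18 241] [294.232 286.349] [ 0.384 -0.27   0.068] [ 0.371 -0.284  0.061] [ 0.403 -0.249  0.072] [0.068 0.069 0.07 ]
((0.4006330072879791, -0.20582109689712524), (0.20966976881027222, 0.10117878019809723), 80.62586975097656) 0.057266162909452446
```

```bash
cat >> h.py <<'E'
A=np.radians(80.6); BY=np.array([np.cos(A),np.sin(A)]); BX=np.array([np.sin(A),-np.cos(A)]); BC=np.array([.4006,-.2058])
OFF=-.006
def key(i,off=None): return BC+BY*(.063-.042*(i-1))+BX*(OFF if off is None else off)
E
python3 - <<'E'
from h import *
im,z=load("side0")
S=4
x0,y0=240,215
c=cv2.resize(im[y0:y0+130,x0:x0+110],None,fx=S*1.1,fy=S*1.1,interpolation=cv2.INTER_CUBIC); s=S*1.1
def dr(P3,col):
    p=((proj(P3,z)-[x0,y0]+.5)*s).astype(np.int32); cv2.polylines(c,[p],True,col,1)
for i in range(1,5):
    k=key(i);h=.0647 if i==2 else .070
    print(i,k,np.hypot(*k))
    dr([np.r_[k+BX*a*.013+BY*b*.013,h] for a,b in [(1,1),(1,-1),(-1,-1),(-1,1)]],(0,0,255))
dr([np.r_[BC+BX*a*.052+BY*b*.106,.058] for a,b in [(1,1),(1,-1),(-1,-1),(-1,1)]],(0,255,0))
cv2.imwrite("pics/ov.png",c)
E
```

```text
1 [ 0.4049701 -0.142666 ] 0.4293650789711435
2 [ 0.39811041 -0.18410203] 0.43861766648439143
3 [ 0.39125072 -0.22553806] 0.4516021962574245
4 [ 0.38439103 -0.26697409] 0.46800815161367204
```

View pics/ov.png

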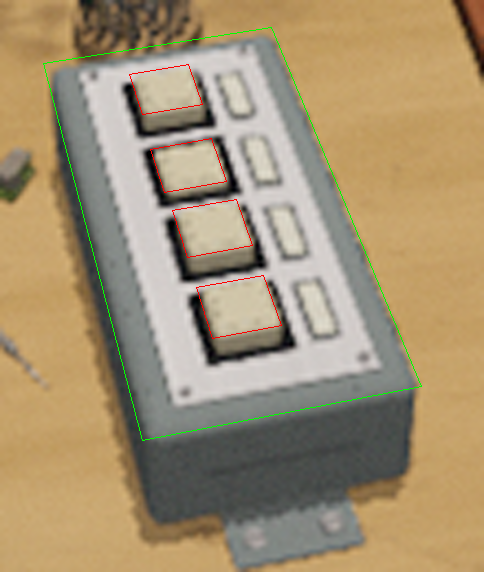

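Box fit agrees with the image. The lamp's head, shade and arm (z about 0.33 to 0.5) block the swing at table height, so I'll close the fingers, lift straight up and go over it.

Call:
apply_moves --increments "0 0 -0.04 0 0 0 0; 0 0 -0.05 0 0 0 0; 0 0 -0.05 0 0 0 0; 0 0 -0.05 0 0 0 0; 0 0 -0.05 0 0 0 0; 0 0 -0.05 0 0 0 0; 0 0 -0.05 0 0 0 0; 0 0 -0.05 0 0 0 0" --squeeze 5

```text
time: 0.95
ee_pos: [0.313, 0.6532, 0.6108]
tcp_rot: [0.0, 0.222, 0.975, 0.0]
ft_force: [1.2, 0.9, 1.0]
gripper_width: 0.0337
```

```bash
cat > shot.py <<'E'
import sys
from bench import manip, cams
import cv2, numpy as np
def shot(tag,names):
    for n in names:
        p=cams.camera_params(n); im,d=cams.get_image(n)
        cv2.imwrite(f"pics/{n}{tag}.png",im[:,:,::-1]); np.savez(f"pics/{n}{tag}.npz",d=d,**{k:np.array(v) for k,v in p.items()})
if __name__=="__main__": shot(sys.argv[1],sys.argv[2:])
E
python3 - <<'E'
from bench import manip
import numpy as np
np.set_printoptions(precision=4,suppress=True)
s=manip.read_state(); print({k:s[k] for k in ('time','qpos','ee_pos','tcp_rot','ft_force','gripper_width')})
E
python3 shot.py 1 wrist
```

```text
{'time': 0.95, 'qpos': array([-1.2182,  0.462 ,  0.0331,  0.9108, -0.015 ,  1.7688, -0.0676]), 'ee_pos': array([0.313 , 0.6532, 0.6108]), 'tcp_rot': array([0.    , 0.2216, 0.9751, 0.0001]), 'ft_force': array([1.1605, 0.9104, 0.9877]), 'gripper_width': 0.033668882556351996}
```

View pics/wrist1.png

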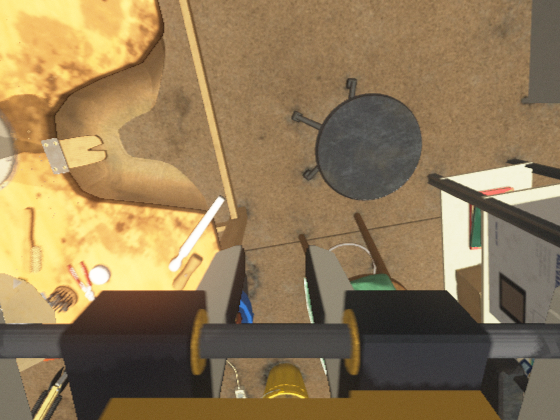

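```bash
python3 - <<'E'
from h import *
np.set_printoptions(precision=3,suppress=True)
im,z=load("wrist1");P=cloud(z)
for u,v in [(10,310),(30,300),(5,290),(45,395),(30,415),(55,385),(8,150),(100,275)]: print(u,v,P[v,u])
m=(z['d']>0)&(P[...,2]>.25)&(P[...,1]<.4)&(np.abs(P[...,0])<.9); m[:,120:]=0
q=P[m];print(m.sum(), q[:,2].max() if len(q) else 0)
for s in range(25,75,3):
    w=q[(q[:,2]*100>=s)&(q[:,2]*100<s+3)]
    if len(w): print(s,len(w),w.min(0),w.max(0))
E
```

```text
10 310 [0.33  0.222 0.366]
30 300 [0.335 0.23  0.339]
5 290 [0.303 0.217 0.348]
45 395 [ 0.636 -0.169  0.096]
30 415 [0.291 0.579 0.698]
55 385 [ 0.626 -0.138  0.086]
8 150 [0.064 0.092 0.012]
100 275 [0.423 0.103 0.018]
2200 0.3835160298187647
31 808 [0.28  0.148 0.324] [0.436 0.239 0.34 ]
34 1244 [0.29  0.135 0.34 ] [0.433 0.234 0.37 ]
37 148 [0.32  0.172 0.37 ] [0.416 0.222 0.384]
```

Call:
apply_moves --increments "-0.048 -0.018 -0.004 0 0 0.067 0; -0.047 -0.018 -0.004 0 0 0.068 0; -0.046 -0.018 -0.004 0 0 0.07 0; -0.045 -0.018 -0.004 0 0 0.07 0; -0.044 -0.018 -0.004 0 0 0.07 0; -0.043 -0.018 -0.004 0 0 0.07 0"

```text
time: 1.6
ee_pos: [0.4725, 0.4097, 0.632]
tcp_rot: [-0.0, 0.419, 0.908, -0.0]
ft_force: [0.1, -0.1, 0.4]
gripper_width: 0.0007
```

```bash
python3 shot.py 2 wrist scene; python3 - <<'E'
from h import *
np.set_printoptions(precision=3,suppress=True)
for n in ["wrist2","scene2"]:
    im,z=load(n);P=cloud(z)
    m=(z['d']>0.25)&(P[...,2]>.25)&(P[...,1]<.4)&(np.abs(P[...,0]-.45)<.35)&(P[...,1]>-.4); 
    q=P[m];print(n,m.sum())
    for s in range(25,100,4):
        w=q[(q[:,2]*100>=s)&(q[:,2]*100<s+4)]
        if len(w): print(s,len(w),w.min(0),w.max(0))
E
```

```text
wrist2 17111
29 210 [0.275 0.2   0.324] [0.417 0.238 0.33 ]
33 3641 [ 0.26 -0.04  0.33] [0.561 0.238 0.37 ]
37 3717 [ 0.278 -0.023  0.37 ] [0.542 0.222 0.41 ]
41 3140 [0.3   0.013 0.41 ] [0.525 0.206 0.45 ]
45 3313 [0.316 0.067 0.45 ] [0.478 0.2   0.49 ]
49 3090 [0.317 0.121 0.49 ] [0.415 0.201 0.527]
scene2 15860
25 2022 [ 0.665 -0.361  0.25 ] [ 0.8   -0.175  0.29 ]
29 2392 [ 0.32  -0.325  0.29 ] [0.774 0.237 0.33 ]
33 4500 [ 0.321 -0.228  0.33 ] [0.7   0.235 0.37 ]
37 3676 [ 0.326 -0.13   0.37 ] [0.625 0.221 0.41 ]
41 2442 [ 0.1   -0.031  0.41 ] [0.55  0.205 0.45 ]
45 828 [0.1   0.033 0.45 ] [0.477 0.197 0.466]
```

View pics/wrist2.png

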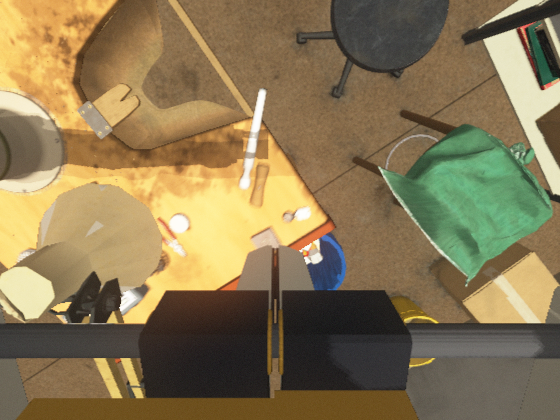

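View pics/scene2.png

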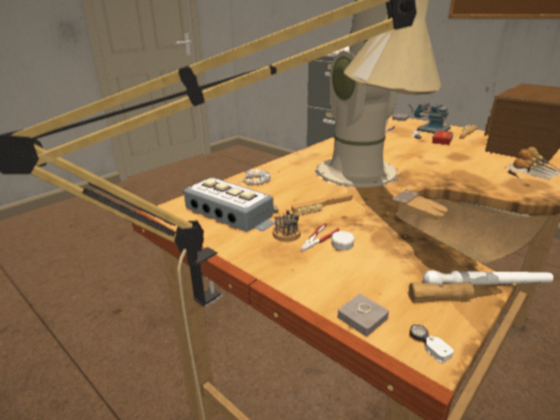

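The lamp's highest point is z≈0.53 near (0.36, 0.15). My fingertips are at 0.63, so the swing over it is clear.

Call:
apply_moves --increments "-0.046 -0.007 -0.002 0 0 0.075 0; -0.046 -0.007 -0.002 0 0 0.075 0; -0.045 -0.007 0 0 0 0.075 0; -0.045 -0.007 0 0 0 0.075 0; -0.044 -0.007 0 0 0 0.075 0; -0.044 -0.007 0 0 0 0.075 0; -0.044 -0.007 0 0 0 0.075 0; -0.044 -0.007 0 0 0 0.075 0"

```text
time: 2.5
ee_pos: [0.5751, 0.069, 0.6359]
tcp_rot: [-0.0, 0.668, 0.744, -0.0]
ft_force: [-0.2, -0.1, 0.8]
gripper_width: 0.0002
```

Call:
apply_moves --increments "-0.044 -0.009 0 0 0 0.077 0; -0.043 -0.009 0 0 0 0.077 0; -0.042 -0.009 0 0 0 0.077 0; -0.041 -0.009 0 0 0 0.077 0; -0.04 -0.009 0 0 0 0.077 0; -0.04 -0.009 0 0 0 0.077 0"

```text
time: 3.1
ee_pos: [0.5015, -0.1735, 0.6361]
tcp_rot: [-0.0, 0.821, 0.571, -0.0]
ft_force: [0.5, 0.4, -0.4]
gripper_width: 0.0009
```

```bash
python3 shot.py 3 wrist side; python3 - <<'E'
from bench import manip
import numpy as np
np.set_printoptions(precision=4,suppress=True)
s=manip.read_state(); print({k:s[k] for k in ('time','qpos','ee_pos','tcp_rot','ft_force','gripper_width')})
E
```

```text
{'time': 3.2, 'qpos': array([-0.2565,  0.1368,  0.6079,  1.3439, -0.0778,  1.6831, -0.0252]), 'ee_pos': array([ 0.4988, -0.1777,  0.6375]), 'tcp_rot': array([0.0009, 0.8232, 0.5677, 0.0002]), 'ft_force': array([-0.1216,  0.4174,  1.4576]), 'gripper_width': 0.00044097266594447207}
```

View pics/wrist3.png

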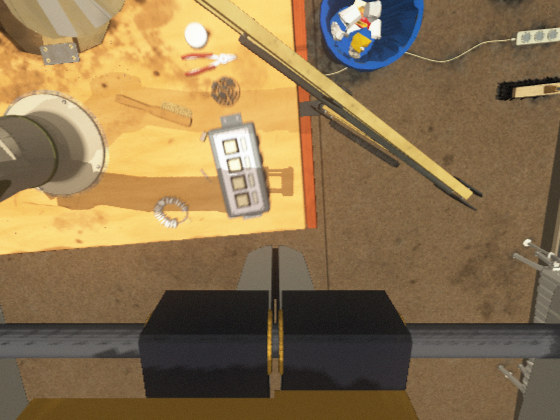

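View pics/side3.png

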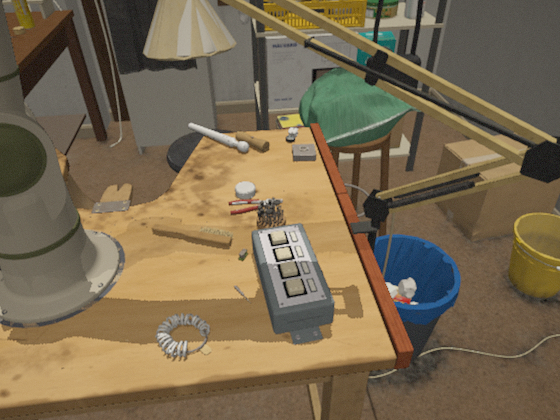

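All four keys are in view and key 2 still looks low. I'll move sideways, away from the lamp arm, then start down.

Call:
apply_moves --increments "-0.034 -0.003 0 0 0 -0.05 0; -0.034 -0.003 0 0 0 -0.05 0; -0.034 -0.003 0 0 0 -0.05 0; -0.034 -0.003 0 0 0 -0.05 0; 0 0 0.04 0 0 0 0; 0 0 0.045 0 0 0 0; 0 0 0.045 0 0 0 0; 0 0 0.045 0 0 0 0"

```text
time: 4.0
ee_pos: [0.4537, -0.2986, 0.4597]
tcp_rot: [0.0, 0.758, 0.652, 0.0]
ft_force: [1.0, -0.2, -0.9]
gripper_width: 0.0004
```

```bash
cat > st.py <<'E'
from bench import manip
import numpy as np
np.set_printoptions(precision=4,suppress=True)
s=manip.read_state()
for k in ('time','qpos','ee_pos','tcp_rot','ft_force','gripper_width'): print(k,s[k])
w,x,y,z=s['tcp_rot']
from scipy.spatial.transform import Rotation as R
M=R.from_quat([x,y,z,w]).as_matrix(); print("toolx",M[:,0],"y",M[:,1],"z",M[:,2])
from h import key,BX,BY
print("yaw err deg (tool y vs BX)",np.degrees(np.arctan2(M[1,1],M[0,1])-np.arctan2(BX[1],BX[0])))
for i in range(1,5):
    d=np.r_[key(i)-s['ee_pos'][:2],0]; print(i,"toolshift to key",M.T@d)
E
python3 st.py
```

```text
time 4.0
qpos [-0.038   0.1946  0.6472  1.6972 -0.1221  1.2902  0.4829]
ee_pos [ 0.4537 -0.2986  0.4597]
tcp_rot [0.     0.7585 0.6517 0.0002]
ft_force [ 1.0275 -0.2361 -0.9236]
gripper_width 0.0004133442915643224
toolx [0.1505 0.9886 0.0004] y [ 0.9886 -0.1505  0.0003] z [ 0.0004  0.0003 -1.    ]
yaw err deg (tool y vs BX) 0.742737620418611
1 toolshift to key [ 0.1469 -0.0717  0.    ]
2 toolshift to key [ 0.1049 -0.0722  0.    ]
3 toolshift to key [ 0.0629 -0.0727 -0.    ]
4 toolshift to key [ 0.0209 -0.0733 -0.    ]
```

Call:
apply_moves --increments "0 0 0.045 0 0 0 0; 0 0 0.05 0 0 0 0; 0 0 0.05 0 0 0 0; 0 0 0.05 0 0 0 0; 0 0 0.05 0 0 0 0; 0 0 0.045 0 0 0 0; 0 0 0.03 0 0 0 0; 0 0 0 0 0 0 0"

```text
time: 4.8
ee_pos: [0.4521, -0.2977, 0.1378]
tcp_rot: [-0.003, 0.759, 0.652, -0.001]
ft_force: [0.1, -0.4, 0.1]
gripper_width: 0.0005
```

```bash
python3 st.py; python3 shot.py 4 side wrist
```

```text
time 4.8
qpos [ 0.1603  0.5353  0.4608  2.1105 -0.4184  0.5908  0.7677]
ee_pos [ 0.4521 -0.2977  0.1378]
tcp_rot [-0.0032  0.7586  0.6516 -0.0013]
ft_force [ 0.1006 -0.3807  0.143 ]
gripper_width 0.0004704017056468862
toolx [0.1509 0.9885 0.0023] y [ 0.9885 -0.1509 -0.0065] z [-0.0061  0.0032 -1.    ]
yaw err deg (tool y vs BX) 0.7195758622235517
1 toolshift to key [ 0.1462 -0.07    0.0008]
2 toolshift to key [ 0.1042 -0.0705  0.0007]
3 toolshift to key [ 0.0622 -0.071   0.0006]
4 toolshift to key [ 0.0202 -0.0715  0.0005]
```

View pics/side4.png

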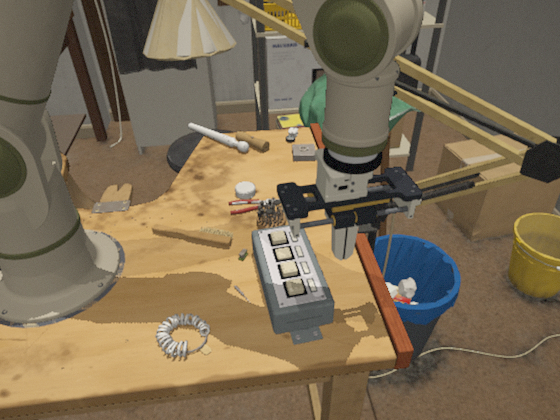

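View pics/wrist4.png

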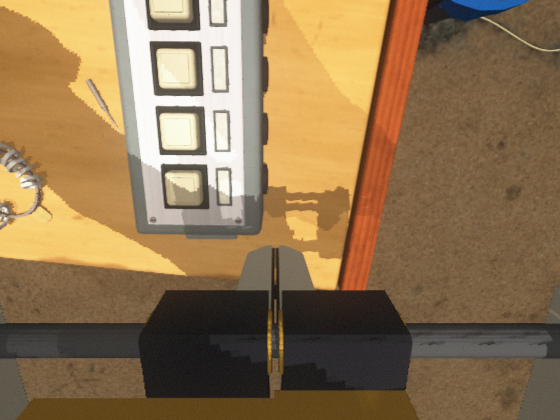

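```bash
python3 - <<'E'
from h import *
np.set_printoptions(precision=4,suppress=True)
im,z=load("wrist4");P=cloud(z)
m=(P[...,2]>.0612)&(P[...,2]<.08)&(z['d']>0); m[240:]=0; m[:,:120]=0;m[:,230:]=0
n,l,s,c=cv2.connectedComponentsWithStats(m.astype(np.uint8),connectivity=4)
for i in range(1,n):
    if s[i,4]>200:
        q=P[l==i]; h=np.median(q[:,2]); t=q[q[:,2]>h-.002]; r=cv2.minAreaRect(t[:,:2].astype(np.float32)); print(s[i],c[i],h,r)
for i in range(1,5):
    k=key(i); print(i,k,proj([np.r_[k,.0647 if i==2 else .07]],z))
E
```

```text
[145   0  47  22 913] [169.506   10.0142] 0.06929007642326981 ((0.40831494331359863, -0.1485121250152588), (0.01075638085603714, 0.025828398764133453), 81.79010772705078)
[ 156   48   40   41 1487] [175.4015  67.7734] 0.06465338323818774 ((0.4025328457355499, -0.18236343562602997), (0.025466786697506905, 0.025385132059454918), 81.13984680175781)
[ 155  112   44   38 1483] [177.6527 130.2798] 0.06972290399605882 ((0.39589017629623413, -0.22356072068214417), (0.025707775726914406, 0.025490688160061836), 79.78115844726562)
[ 161  170   41   39 1361] [181.9015 187.8068] 0.06952858052892469 ((0.3889428377151489, -0.26462090015411377), (0.024979282170534134, 0.02535873092710972), 80.65470886230469)
1 [ 0.405  -0.1427] [[160.6099  -0.6595]]
2 [ 0.3981 -0.1841] [[168.7357  71.7945]]
3 [ 0.3913 -0.2255] [[171.3228 135.0979]]
4 [ 0.3844 -0.267 ] [[175.871  192.7349]]
```

```bash
sed -i 's/BC=np.array(\[.4006,-.2058\])/BC=np.array([.4036,-.2046])/' h.py; python3 st.py | tail -4
```

```text
1 toolshift to key [ 0.1493 -0.0692  0.0001]
2 toolshift to key [ 0.1073 -0.0697  0.0001]
3 toolshift to key [ 0.0653 -0.0701  0.0001]
4 toolshift to key [ 0.0233 -0.0706  0.0001]
```

Call:
apply_moves --increments "0.037 -0.017 0 0 0 0 0; 0.037 -0.017 0 0 0 0 0; 0.037 -0.017 0 0 0 0 0; 0.037 -0.018 0 0 0 0 0; 0 0 0.02 0 0 0 0; 0 0 0.02 0 0 0 0; 0 0 0 0 0 0 0; 0 0 0 0 0 0 0"

```text
time: 5.7
ee_pos: [0.4086, -0.1432, 0.1028]
tcp_rot: [0.001, 0.759, 0.651, 0.001]
ft_force: [0.1, -0.4, -0.1]
gripper_width: 0.0007
```

```bash
python3 st.py; python3 shot.py 5 side; python3 -c "
import cv2; i=cv2.imread('pics/side5.png')[130:330,200:440]; cv2.imwrite('pics/side5c.png',cv2.resize(i,None,fx=3,fy=3,interpolation=cv2.INTER_CUBIC))"
```

```text
time 5.7
qpos [-0.0581  0.4937  0.3731  2.3737 -0.535   0.3469  0.6287]
ee_pos [ 0.4086 -0.1432  0.1028]
tcp_rot [0.0006 0.7592 0.6509 0.0008]
ft_force [ 0.0916 -0.3663 -0.0943]
gripper_width 0.0006865033014162755
toolx [0.1527 0.9883 0.0004] y [ 0.9883 -0.1527  0.0019] z [ 0.0019  0.0001 -1.    ]
yaw err deg (tool y vs BX) 0.6139594932791077
1 toolshift to key [ 0.0016 -0.0009 -0.    ]
2 toolshift to key [-0.0404 -0.0014 -0.    ]
3 toolshift to key [-0.0824 -0.0018 -0.    ]
4 toolshift to key [-0.1244 -0.0023 -0.0001]
```

View pics/side5c.png

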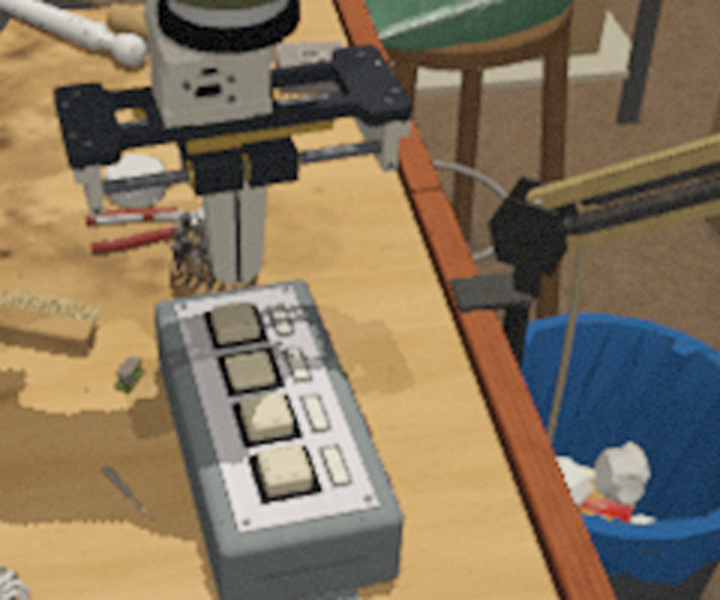

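Call:
apply_moves --increments "0 0 0.012 0 0 0 0; 0 0 0.008 0 0 0 0; 0 0 0.004 0 0 0 0; 0 0 0.002 0 0 0 0; 0 0 0.001 0 0 0 0; 0 0 0 0 0 0 0; 0 0 0 0 0 0 0"

```text
time: 6.45
ee_pos: [0.4078, -0.1429, 0.0746]
tcp_rot: [0.0, 0.759, 0.651, 0.0]
ft_force: [0.5, 0.5, 0.5]
gripper_width: 0.0003
```

```bash
python3 st.py
```

```text
time 6.45
qpos [ 0.0062  0.5451  0.2854  2.3912 -0.588   0.2664  0.6705]
ee_pos [ 0.4078 -0.1429  0.0746]
tcp_rot [0.0001 0.7591 0.651  0.0001]
ft_force [0.5267 0.5053 0.4998]
gripper_width 0.0003187021692360991
toolx [ 0.1525  0.9883 -0.    ] y [ 0.9883 -0.1525  0.0002] z [ 0.0002 -0.     -1.    ]
yaw err deg (tool y vs BX) 0.6276208438640156
1 toolshift to key [ 0.0015 -0.     -0.    ]
2 toolshift to key [-0.0405 -0.0005  0.    ]
3 toolshift to key [-0.0825 -0.0009  0.    ]
4 toolshift to key [-0.1245 -0.0014  0.    ]
```

Call:
apply_moves --increments "0 0 0.001 0 0 0 0; 0 0 0.001 0 0 0 0; 0 0 0.001 0 0 0 0; 0 0 0.001 0 0 0 0; 0 0 0.001 0 0 0 0; 0 0 0.001 0 0 0 0; 0 0 0 0 0 0 0"

```text
time: 7.15
ee_pos: [0.4077, -0.1429, 0.0684]
tcp_rot: [-0.0, 0.759, 0.651, 0.0]
ft_force: [-0.2, -0.2, 1.7]
gripper_width: 0.0005
```

Key 1 gives under 1.7 N at 1.6 mm in, so it's up. I'll press another 0.7 mm to be sure, then lift off and move to key 2.

Call:
apply_moves --increments "0 0 0.0007 0 0 0 0; 0 0 0 0 0 0 0; 0 0 -0.002 0 0 0 0; 0 0 -0.005 0 0 0 0; 0 0 -0.005 0 0 0 0; 0 0 0 0 0 0 0"

```text
time: 7.75
ee_pos: [0.408, -0.143, 0.0805]
tcp_rot: [0.0, 0.759, 0.651, 0.0]
ft_force: [0.5, 0.5, -0.3]
gripper_width: 0.0004
```

Call:
apply_moves --increments "-0.02 0 0 0 0 0 0; -0.0205 0 0 0 0 0 0; 0 0 0 0 0 0 0; 0 0 0.003 0 0 0 0; 0 0 0.002 0 0 0 0; 0 0 0 0 0 0 0"

```text
time: 8.35
ee_pos: [0.4015, -0.182, 0.0744]
tcp_rot: [-0.0, 0.759, 0.651, -0.0]
ft_force: [-0.0, 0.6, 0.9]
gripper_width: 0.0005
```

```bash
python3 st.py
```

```text
time 8.35
qpos [ 0.099   0.5502  0.2836  2.3714 -0.5598  0.2798  0.7329]
ee_pos [ 0.4015 -0.182   0.0744]
tcp_rot [-0.0004  0.7587  0.6514 -0.0001]
ft_force [-0.0203  0.586   0.9102]
gripper_width 0.00048605648730784567
toolx [0.1512 0.9885 0.0005] y [ 0.9885 -0.1512 -0.0007] z [-0.0007  0.0006 -1.    ]
yaw err deg (tool y vs BX) 0.7010656206801645
1 toolshift to key [0.0411 0.0003 0.    ]
2 toolshift to key [-0.0009 -0.0002 -0.    ]
3 toolshift to key [-0.0429 -0.0007 -0.    ]
4 toolshift to key [-0.0849 -0.0013 -0.    ]
```

Call:
apply_moves --increments "0 0 0.001 0 0 0 0; 0 0 0.001 0 0 0 0; 0 0 0.001 0 0 0 0; 0 0 0.001 0 0 0 0; 0 0 0.001 0 0 0 0; 0 0 0.001 0 0 0 0; 0 0 0.001 0 0 0 0; 0 0 0 0 0 0 0"

```text
time: 9.15
ee_pos: [0.4015, -0.1829, 0.0677]
tcp_rot: [-0.0, 0.759, 0.651, -0.0]
ft_force: [-0.0, 0.2, -0.2]
gripper_width: 0.0002
```

No force at 0.0677, where a key that was up would push back about 2 N. I'll creep down to the latched height.

Call:
apply_moves --increments "0 0 0.001 0 0 0 0; 0 0 0.001 0 0 0 0; 0 0 0.0005 0 0 0 0; 0 0 0 0 0 0 0"

```text
time: 9.55
ee_pos: [0.4015, -0.1829, 0.0652]
tcp_rot: [-0.0, 0.759, 0.651, -0.0]
ft_force: [0.6, 0.3, 0.0]
gripper_width: 0.0003
```

Call:
apply_moves --increments "0 0 0.0005 0 0 0 0; 0 0 0 0 0 0 0; 0 0 0 0 0 0 0"

```text
time: 9.85
ee_pos: [0.4015, -0.1829, 0.0649]
tcp_rot: [0.0, 0.759, 0.651, 0.0]
ft_force: [-0.5, 0.9, 2.8]
gripper_width: 0.0004
```

Key 2 pushes back 2.8 N at 0.0649 without moving, so it is solid and low: this is the latched key. I'll lift off and move to key 3.

Call:
apply_moves --increments "0 0 -0.002 0 0 0 0; 0 0 -0.006 0 0 0 0; 0 0 -0.007 0 0 0 0; 0 0 0 0 0 0 0; -0.021 0 0 0 0 0 0; -0.021 0 0 0 0 0 0; 0 0 0 0 0 0 0; 0 0 0.004 0 0 0 0"

```text
time: 10.65
ee_pos: [0.3952, -0.2244, 0.076]
tcp_rot: [0.0, 0.759, 0.651, 0.0]
ft_force: [0.3, -0.0, -1.1]
gripper_width: 0.0009
```

```bash
python3 st.py
```

```text
time 10.65
qpos [ 0.1896  0.5549  0.2891  2.3419 -0.5295  0.3024  0.7928]
ee_pos [ 0.3952 -0.2244  0.076 ]
tcp_rot [0.0002 0.7593 0.6507 0.0002]
ft_force [ 0.2891 -0.035  -1.0521]
gripper_width 0.0009163815597814054
toolx [0.1532 0.9882 0.    ] y [ 0.9882 -0.1532  0.0007] z [ 0.0007 -0.0001 -1.    ]
yaw err deg (tool y vs BX) 0.5869429177852316
1 toolshift to key [ 0.0839 -0.0001  0.    ]
2 toolshift to key [ 0.0419 -0.0005  0.    ]
3 toolshift to key [-0.0001 -0.001  -0.    ]
4 toolshift to key [-0.0421 -0.0014 -0.    ]
```

Call:
apply_moves --increments "0 0 0.001 0 0 0 0; 0 0 0.001 0 0 0 0; 0 0 0.001 0 0 0 0; 0 0 0.001 0 0 0 0; 0 0 0.001 0 0 0 0; 0 0 0.001 0 0 0 0; 0 0 0.001 0 0 0 0; 0 0 0.0005 0 0 0 0"

```text
time: 11.45
ee_pos: [0.3952, -0.2243, 0.0683]
tcp_rot: [-0.0, 0.759, 0.651, 0.0]
ft_force: [0.0, 0.8, 2.7]
gripper_width: 0.0007
```

Call:
apply_moves --increments "0 0 0.0003 0 0 0 0; 0 0 0 0 0 0 0"

```text
time: 11.65
ee_pos: [0.3952, -0.2243, 0.068]
tcp_rot: [-0.0, 0.759, 0.651, 0.0]
ft_force: [0.3, 1.4, 1.2]
gripper_width: 0.0007
```

Key 3 gives, at about 2 N and 2 mm in. I'll lift off and move to key 4.

Call:
apply_moves --increments "0 0 -0.002 0 0 0 0; 0 0 -0.005 0 0 0 0; 0 0 -0.005 0 0 0 0; 0 0 0 0 0 0 0; -0.021 -0.0005 0 0 0 0 0; -0.021 -0.0005 0 0 0 0 0; 0 0 0 0 0 0 0; 0 0 0.004 0 0 0 0"

```text
time: 12.45
ee_pos: [0.3878, -0.2658, 0.0761]
tcp_rot: [0.0, 0.759, 0.651, 0.0]
ft_force: [-0.4, 0.1, 0.9]
gripper_width: 0.0006
```

```bash
python3 st.py
```

```text
time 12.45
qpos [ 0.2766  0.5643  0.2922  2.3076 -0.5017  0.3264  0.8507]
ee_pos [ 0.3878 -0.2658  0.0761]
tcp_rot [0.0003 0.7593 0.6507 0.0001]
ft_force [-0.3864  0.1137  0.8716]
gripper_width 0.0006277070470506363
toolx [ 0.1532  0.9882 -0.0001] y [ 0.9882 -0.1532  0.0006] z [ 0.0005 -0.0002 -1.    ]
yaw err deg (tool y vs BX) 0.5863202306148257
1 toolshift to key [ 0.126   0.0009 -0.    ]
2 toolshift to key [ 0.084   0.0005 -0.    ]
3 toolshift to key [ 0.042   0.0001 -0.    ]
4 toolshift to key [-0.     -0.0004 -0.    ]
```

Call:
apply_moves --increments "0 0 0.001 0 0 0 0; 0 0 0.001 0 0 0 0; 0 0 0.001 0 0 0 0; 0 0 0.001 0 0 0 0; 0 0 0.001 0 0 0 0; 0 0 0.001 0 0 0 0; 0 0 0.001 0 0 0 0; 0 0 0.0006 0 0 0 0"

```text
time: 13.25
ee_pos: [0.3878, -0.2657, 0.0684]
tcp_rot: [-0.0, 0.759, 0.651, 0.0]
ft_force: [-0.9, 1.2, 1.9]
gripper_width: 0.0005
```

Call:
apply_moves --increments "0 0 0.0003 0 0 0 0; 0 0 0 0 0 0 0"

```text
time: 13.45
ee_pos: [0.3878, -0.2657, 0.0681]
tcp_rot: [-0.0, 0.759, 0.651, 0.0]
ft_force: [-0.1, 1.2, 1.4]
gripper_width: 0.0004
```

Key 4 also gives, at about 1.7 N. I'll lift off and go back to key 2.

Call:
apply_moves --increments "0 0 -0.002 0 0 0 0; 0 0 -0.006 0 0 0 0; 0 0 -0.006 0 0 0 0; 0 0 0 0 0 0 0; 0.028 0 0 0 0 0 0; 0.028 0 0 0 0 0 0; 0.028 0 0 0 0 0 0; 0 0 0 0 0 0 0"

```text
time: 14.25
ee_pos: [0.4007, -0.1795, 0.082]
tcp_rot: [-0.001, 0.758, 0.653, 0.0]
ft_force: [-0.3, -0.5, -0.2]
gripper_width: 0.0006
```

```bash
python3 st.py; python3 shot.py 6 wrist side; python3 - <<'E'
from h import *
im,z=load("side6");P=cloud(z)
for u,v in [(278,238),(283,254),(289,270),(295,287)]: print(np.median(P[v-1:v+2,u-1:u+2].reshape(-1,3),0))
cv2.imwrite('pics/side6c.png',cv2.resize(im[130:330,200:440],None,fx=3,fy=3,interpolation=cv2.INTER_CUBIC))
E
```

```text
time 14.25
qpos [ 0.0799  0.5351  0.3038  2.3705 -0.5487  0.2995  0.7236]
ee_pos [ 0.4007 -0.1795  0.082 ]
tcp_rot [-0.0009  0.7576  0.6527  0.0003]
ft_force [-0.2969 -0.4838 -0.2006]
gripper_width 0.0006120138061415197
toolx [0.148  0.989  0.0016] y [ 0.989 -0.148 -0.001] z [-0.0008  0.0017 -1.    ]
yaw err deg (tool y vs BX) 0.8866919830391361
1 toolshift to key [0.0387 0.0015 0.0001]
2 toolshift to key [-0.0033  0.0009 -0.    ]
3 toolshift to key [-0.0453  0.0002 -0.0001]
4 toolshift to key [-0.0873 -0.0004 -0.0001]
[ 0.38846757 -0.18954251  0.10675709]
[ 0.39741292 -0.18833199  0.06433754]
[ 0.39013315 -0.23410747  0.06894036]
[ 0.38342256 -0.2730969   0.06925388]
```

View pics/side6c.png

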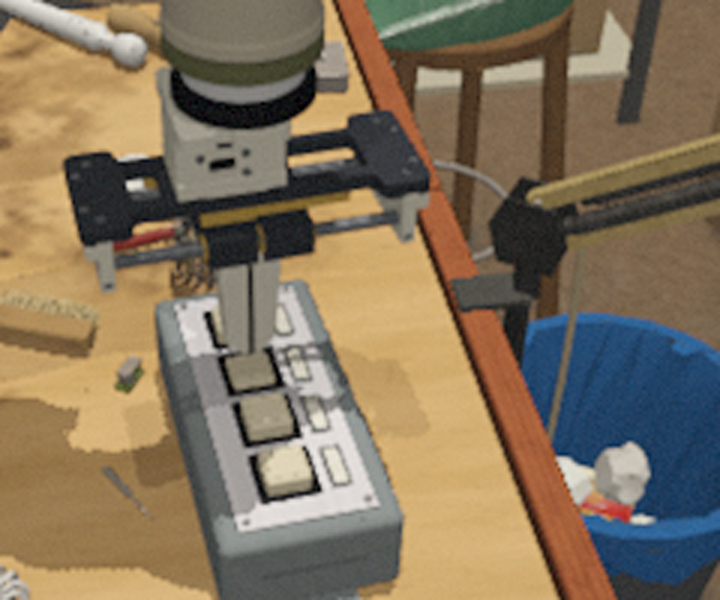

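Key 2 still reads low (0.064) and keys 3 and 4 are up. Now I'll press key 2 slowly.

Call:
apply_moves --increments "0 0 0.003 0 0 0 0; 0 0 0.003 0 0 0 0; 0 0 0 0 0 0 0"

```text
time: 14.65
ee_pos: [0.4002, -0.1836, 0.0757]
tcp_rot: [-0.0, 0.76, 0.65, -0.0]
ft_force: [0.9, 0.2, -0.2]
gripper_width: 0.0004
```

```bash
python3 st.py
```

```text
time 14.65
qpos [ 0.1001  0.5474  0.2872  2.3722 -0.5581  0.2816  0.7328]
ee_pos [ 0.4002 -0.1836  0.0757]
tcp_rot [-0.      0.7596  0.6504 -0.0002]
ft_force [ 0.9304  0.2205 -0.2443]
gripper_width 0.0003772874676666126
toolx [ 0.1539  0.9881 -0.0002] y [ 0.9881 -0.1539 -0.0003] z [-0.0003 -0.0002 -1.    ]
yaw err deg (tool y vs BX) 0.5458993492925622
1 toolshift to key [ 0.0428  0.0011 -0.    ]
2 toolshift to key [ 0.0008  0.0007 -0.    ]
3 toolshift to key [-0.0412  0.0003  0.    ]
4 toolshift to key [-0.0832 -0.0001  0.    ]
```

Call:
apply_moves --increments "0 0 0.0015 0 0 0 0; 0 0 0.0015 0 0 0 0; 0 0 0.0015 0 0 0 0; 0 0 0.0015 0 0 0 0; 0 0 0.0015 0 0 0 0; 0 0 0.0015 0 0 0 0; 0 0 0.001 0 0 0 0; 0 0 0.001 0 0 0 0"

```text
time: 15.45
ee_pos: [0.4005, -0.1827, 0.065]
tcp_rot: [-0.0, 0.759, 0.651, 0.0]
ft_force: [-0.2, -0.6, 2.0]
gripper_width: 0.0004
```

Call:
apply_moves --increments "0 0 0.001 0 0 0 0; 0 0 0.001 0 0 0 0; 0 0 0.001 0 0 0 0; 0 0 0.001 0 0 0 0; 0 0 0 0 0 0 0"

```text
time: 15.95
ee_pos: [0.4006, -0.1828, 0.0613]
tcp_rot: [0.0, 0.759, 0.651, 0.0]
ft_force: [-0.3, 0.7, 7.6]
gripper_width: 0.0005
```

Call:
apply_moves --increments "0 0 0.0006 0 0 0 0; 0 0 0 0 0 0 0"

```text
time: 16.15
ee_pos: [0.4006, -0.1828, 0.0611]
tcp_rot: [0.0, 0.759, 0.651, 0.0]
ft_force: [-2.0, 1.7, 18.8]
gripper_width: 0.0005
```

Call:
apply_moves --increments "0 0 -0.003 0 0 0 0; 0 0 -0.005 0 0 0 0; 0 0 -0.006 0 0 0 0; 0 0 -0.01 0 0 0 0; 0 0 -0.02 0 0 0 0; 0 0 -0.02 0 0 0 0; 0 0 0 0 0 0 0; 0 0 0 0 0 0 0"

```text
time: 16.95
ee_pos: [0.4009, -0.1826, 0.1247]
tcp_rot: [0.0, 0.759, 0.651, 0.0]
ft_force: [-0.5, 0.8, -0.6]
gripper_width: 0.0005
```

```bash
python3 st.py|head -5; python3 shot.py 7 wrist side; python3 - <<'E'
from h import *
np.set_printoptions(precision=4,suppress=True)
im,z=load("side7");P=cloud(z)
for u,v in [(278,238),(283,253),(289,269),(295,286)]: print(np.median(P[v-1:v+2,u-1:u+2].reshape(-1,3),0))
for n in("side0","side7"):
  _,z=load(n);P=cloud(z)
  for u,v in [(245,190),(243,205),(270,212)]: print(n,P[v,u])
cv2.imwrite('pics/side7c.png',cv2.resize(im[130:330,200:440],None,fx=3,fy=3,interpolation=cv2.INTER_CUBIC))
E
```

```text
time 16.95
qpos [-0.0096  0.46    0.4296  2.3417 -0.474   0.4172  0.666 ]
ee_pos [ 0.4009 -0.1826  0.1247]
tcp_rot [0.0005 0.7588 0.6513 0.0003]
ft_force [-0.468   0.8488 -0.6398]
[ 0.4036 -0.1501  0.0685]
[ 0.397  -0.1914  0.0685]
[ 0.3904 -0.2319  0.0697]
[ 0.3845 -0.2716  0.0695]
side0 [0.415  0.0868 0.0193]
side0 [ 0.3996  0.0597 -0.001 ]
side0 [ 0.4304 -0.0368  0.0391]
side7 [0.4149 0.0867 0.0194]
side7 [ 0.3995  0.0591 -0.0005]
side7 [ 0.4294 -0.0397  0.0415]
```

View pics/side7c.png

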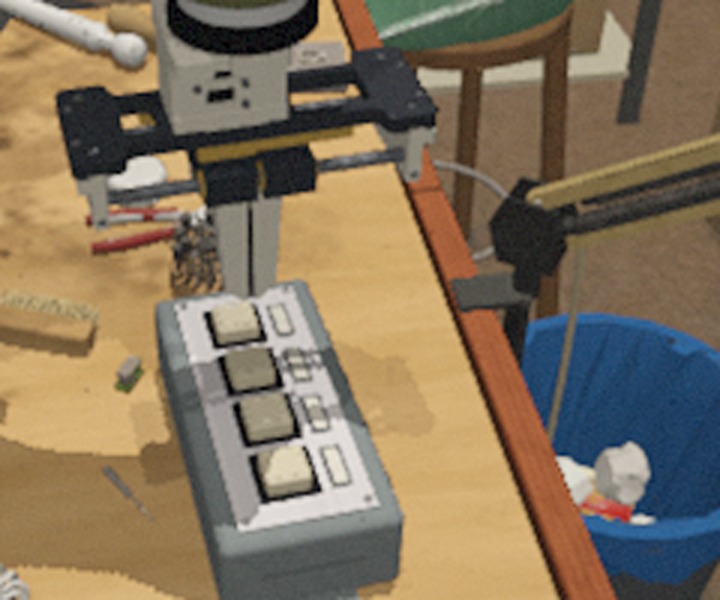

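View pics/wrist7.png

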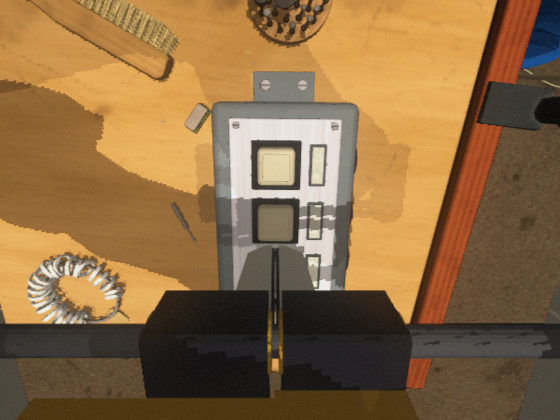

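All four key tops read 0.0685–0.0697, and key 2 matches key 1. The stand, tin and pliers haven't moved and the arm is clear of everything, so I'll hand it in.

```bash
python3 -c "
from bench import workorder; print(workorder.job_done())"
```

```text
the job is handed in; nothing more can be done
None
```

The latched key was key 2, the second from the left. I pressed it to its stop and let go, and it sprang up. I then handed the job in at about 17 s; no verdict was reported.

- **Taps:** I tapped the keys left to right with closed fingers, lifting off after each. Keys 1, 3 and 4 gave at about 1.2–2.7 N, roughly 2 mm in. Key 2 felt solid (2.8 N) at 64.9 mm, which is the latched height.
- **Press:** Key 2 reached its stop at 61.1 mm. The wrist sensor read 18.8 N at the bottom, more than the 5–6 N needed, because I pushed a little further once it was on the stop. That is well below the 40 N and 120 N limits.
- **Last checks:** In the final side picture all four key tops read 68.5–69.7 mm. Key 2 matched key 1, which was up all along, to within the 2 mm calibration. The tin and pliers read within 1 mm of their start. The burr stand point differed by about 3–4 mm, which I put down to measuring on the uneven burrs; in the picture it had not moved. The fingers were at about 125 mm height, touching nothing.
- **Disagreement:** The side and wrist cameras disagreed on the key positions by about 4–5 mm. I aimed between them, and the 26 mm caps left enough room.

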